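Slide the drip tray home under the dispensing station

TASK

Pick up the empty metal drip tray, set it down between the guides on the landing of the dispensing station, thick front panel towards you, and slide it into the covered bay, past the drag of the soft buffer near the end, until it comes up firmly against the stop hidden inside, then let go. Where the stop is can only be felt; ease the tray in without forcing it, and leave everything else on the bench where it stands.

Things in the scene. Friction and masses are not known exactly. Their poses are not given: they have to be found in the camera images.
- tray: Steel drip tray, open on top, 130 long (x) x 90 wide (y), walls 24 high, walls and floor 3 thick, 0.2 to 0.37 kg, with a thick aluminium front panel (10 thick, 90 wide, 30 high) at its -x end. Lies flat on the bench left or right of the station. Origin: centre of its underside; x runs from the panel (outer face x = -65) to the rear end (x = +65), z up.
- tray_front (a point): Middle of the top edge of the tray's front panel: at (-60, 0, 30) mm in the tray's frame, same axes. The panel can be pinched here from above across its 10 mm, one finger inside the tray; near the end the station's roof leaves no room for that finger, and the panel is pushed from outside.
- station: Dispensing station, fixed: a low grey steel base, 270 x 150, with a covered bay open towards the robot; a pen hangs over its rear from a thin post 206 high. Origin: middle of the bay's mouth (roof's front edge) at bench height; x points into the bay, z up. Base plate x = -110 to 160, top 12 above the bench. More than 80 N between tray and station is forcing it; pushes up to 25 N are fine.
- bay_mouth (a point): Middle of the bay's mouth on the bay's floor: (0, 0, 12) mm in the station's frame, same axes. The bay is 92.5 wide and 34 high, its side walls run straight in along x, its floor is level with the landing, its roof's top is 56 above the bench. The tray slides with 1 to 4 N of friction and may rub the walls with a few N more while lining up.
- landing (a point): Middle of the open landing in front of the mouth: (-55, 0, 12) mm in the station's frame, same axes. It is flat, from x = -110 to 0. On it two straight steel guide walls, 8 thick and 18 high, flare from 92.5 apart at the mouth to 123 apart at the landing's front edge.
- tray_switch (a joint): Tray-present plunger, 8 diameter, 10 mm out of the stop in the bay, 28 left of its middle: 0 = out, 0.010 m = flush, tray home; weak spring (under 0.5 N). The hidden rigid stop meets the tray's rear end 110 to 130 mm inside the mouth, set anew each time (panel's outer face then 20 to 0 mm before the mouth). A buffer drags with 2 N (felt as up to 12) over the last 12 mm and stays where pushed.
- tip_box: Bystander: open grey plastic box of dispensing tips, 130 x 90 x 45 high, on the other side of the station from the tray. Origin: centre of its underside.
- jar: Bystander: amber jar, 52 diameter, 75 high. Origin: centre of its underside.
- vial: Bystander: small bottle standing on the station's roof, 28 diameter, 50 high. Origin: centre of its underside.
- can: Bystander: can, 66 diameter, 100 high. Origin: centre of its underside.
- driver: Bystander: screwdriver lying on the bench.
- spanner: Bystander: spanner lying on the bench.
- beaker: Bystander: steel beaker, 70 diameter, 80 high. Origin: centre of its underside.
There are look-alikes about, which are no part of the job. There is more than one size of the tray; the one meant has the size given above.

How it is judged:
By the outcome, as a careful person would: the job done as asked, in the order asked, and still so for the second after the job is handed in, with the robot touching nothing.
It also fails if it takes over 58 s, if anything falls off the work surface, if the arm or the gripper's body presses on something with over 40 N, if the wrist force passes 120 N, or if a joint passes its speed limit or range.

ROBOT

A 7-joint arm with a two-finger parallel gripper is mounted at the origin on the work surface. World frame = base frame: x ahead of the robot, y to its left, z up, the work surface at z = 0. Lengths are in m, angles in rad, forces in N, time in s.
With the tool pointing down it reaches from about 0.4 to 0.85 m from the base axis. Payload 10.4 kg.
Tool frame: the origin (TCP) lies on the centre line of the jaws, within the pads' length; the fingertips stand 14 mm ahead of it and the grasp point (between the pads) lies 5 mm behind it (manip.tip_reach is the distance from the TCP to the fingertips, in m); z points along the fingers, y is the line along which they close (so a half turn about z gives the same grasp; the last joint's range is limited). The gripper opens to 85 mm and grips with 20 to 120 N. Pads are 22 mm wide; open, the fingers measure 114 mm over their backs; the gripper's body (76 mm by 85 mm) begins 54 mm behind the grasp point. The pads swing forward as they close: fully open they stand 13 mm farther back than shut.
Start: joints at [1.316, 0.332, -0.065, 1.46, 0.022, 1.35, -0.088], TCP at [0.144, -0.608, 0.245] pointing down, gripper open.
Joint ranges: [-2.6, 2.6], [-0.5, 2.12], [-1.47, 1.34], [0.16, 2.42], [-1.27, 4.41], [0.06, 2.06], [-2.6, 2.6]. Speed limits (rad/s): [2.22, 2.22, 2.79, 2.79, 3.14, 3.14, 3.14].

INTERFACE

Orientations are given as a unit quaternion [x, y, z, w].
In Python, from workcell import manip gives the robot as it stands.
- The arm moves only by the shell command python3 -m pendant 'ROWS' [FORCE]. ROWS is JSON, a list of rows, each a list of 7 numbers: the shift along the tool's x, y, z in units of 50 mm (1.0 is 50 mm), then the turn, a rotation vector about the tool's x, y, z in units of 8 degrees (1.0 is 8 degrees), then the opening, from -1 (shut) to 1 (fully open), so that 0 is half open. In form: [[dx, dy, dz, ax, ay, az, jaw], ...]. A call has exactly 10 rows; each row is the pose to reach, as a shift and turn from the pose commanded when the call began, along the tool's axes at that moment; what a row does not reach only later rows make up. A row lasts 1/8 s, in which the tool goes at most 62.5 mm and 10.7 degrees, less where a joint would pass 70% of its speed; a pose out of reach is approached as far as the arm can. A call with a gripper value outside its range is refused whole. The fingers move at their own pace and stop on an object; FORCE is the grip in N (left out, the last holds). Time passes only in rows, so rows that repeat a pose let the fingers close, or fill a call up. It gives the time, the measured TCP pose, the force, the opening and the grip force at its end, in the units of the state.
- manip.get_obs(): the state, without advancing time (a new reading comes with each control period).
- manip.camera(name): name is "scene" or "side" or "wrist"; returns (picture, depth): 384x512x3 uint8, red, green, blue; 384x512 float32, m along the optical axis (not along the pixel's ray), 0 where there is no reading.
- manip.get_calibration(name): a dict with "fx", "fy", "cx", "cy" (pixels), "xyz" and "orientation" of the camera in the world. Camera axes: x right, y up, looking along -z (the intrinsics and any distortion apply to the point x, -y, -z); pixel columns grow to the right and rows downward; lengths in m; the calibration is good to about 2 mm. A picture is of the moment at which its call begins: read the wrist's pose just before it. get_calibration takes no time and is no camera call; for the wrist camera it gives the pose at the moment of the call.
- manip.hand_in(): hands the job in; it is judged then, once.
Trained networks look in the newest picture that a camera, given by its name, has taken for a name from the list of things; names that differ only in an ending like _2 or _b are one class to them, and where a whole thing is asked for, a point or a joint stands for the part that bears it (a point fixed in the world has none). Each returns a list of dicts, best first, with "p" (0 to 1); they miss things now and then, are a little off and sometimes report something else, mostly with a low value. They report only what shows in the picture. A call takes as long as a camera call. They do not tell look-alikes from the thing itself.
- manip.find_in(thing, camera): "box" ([left, top, right, bottom] in pixels, round what is visible of it).
- manip.trace(thing, camera): "pixels" (384x512 bool, what is visible of it) and "box" ([left, top, right, bottom] in pixels, round what is visible of it).
- manip.tip_of(thing, camera): "pixel" ([column, row] in pixels: a listed point, or the origin of a listed thing).
The state is a dict: "clock": time; "joint_pos": joint angles; "joint_velocities": joint speeds; "tau": joint torques, N m; "position": TCP position; "ee_rot": TCP orientation; "ft_force": force on the tool from outside, world axes, zero at the start; "torque": the same for the moment, N m; "grip_width": opening from 0.0 (shut) to 1.0 (fully open); "grasp_force": force on a finger pad.
Only numpy, scipy, OpenCV 4.12 (cv2) and the standard library are available. Lean on these libraries where they do the work, as an engineer would, in place of code of your own. Each camera call takes 0.05 s, during which the arm holds its last target. There are 200 camera calls.

## Working session

There is one attempt and no reset: what is moved stays moved. The work goes in short steps, Python scripts to look and compute and a shell command to move; the robot and the scene stay as the last step left them, time stands still between calls to the robot, and variables do not carry over. Pictures are saved under pics/ and viewed, at most 10 in all, crops included, and the job is handed in when it is done.

```bash
mkdir -p pics; ls
cat > h.py <<'E'
import numpy as np, cv2
from scipy.spatial.transform import Rotation as R
from workcell import manip
def pts(depth,cal):
    h,w=depth.shape; u,v=np.meshgrid(np.arange(w),np.arange(h))
    x=(u-cal['cx'])/cal['fx']*depth; y=(v-cal['cy'])/cal['fy']*depth
    P=np.stack([x,-y,-depth],-1)
    return P@R.from_quat(cal['orientation']).as_matrix().T+np.array(cal['xyz'])
E
python3 - <<'E'
from h import *
o=manip.get_obs(); print(o['position'],o['ee_rot'],o['clock'])
ims=[]
for c in ['scene','side']:
    cal=manip.get_calibration(c); print(c,cal)
    im,d=manip.camera(c); np.savez(f'/tmp/{c}.npz',im=im,d=d,P=pts(d,cal))
    cv2.imwrite(f'pics/{c}0.png',cv2.cvtColor(cv2.resize(im,(800,600)),cv2.COLOR_RGB2BGR))
    for t in ['tray','station','tip_box']:
        print(c,t,[(round(r['p'],2),np.round(r['box']).tolist()) for r in manip.find_in(t,c)])
E
```

```text
pics
[ 0.14347275 -0.60794163  0.24448404] [ 9.93292560e-01  1.15625889e-01 -1.15099052e-04 -7.28770323e-04] 0.0
scene {'fx': 404.71217643565626, 'fy': 404.71217643565626, 'cx': 256.09943346911274, 'cy': 191.55726847505332, 'xyz': array([ 1.58072927, -0.15984649,  0.76989921]), 'orientation': array([0.36566784, 0.30874204, 0.57269246, 0.66557398])}
scene tray [(0.82, [96.0, 164.0, 160.0, 201.0]), (0.75, [132.0, 200.0, 172.0, 237.0])]
scene station [(0.96, [232.0, 194.0, 287.0, 266.0])]
scene tip_box [(0.96, [333.0, 182.0, 370.0, 220.0])]
side {'fx': 359.0654793345394, 'fy': 359.0654793345394, 'cx': 256.0479682281804, 'cy': 203.2241722772938, 'xyz': array([0.040681  , 0.77921721, 0.83257138]), 'orientation': array([-0.11018357,  0.4011469 ,  0.87084011, -0.26187448])}
side tray [(0.91, [284.0, 153.0, 321.0, 176.0]), (0.69, [345.0, 152.0, 387.0, 191.0])]
side station [(0.71, [187.0, 140.0, 272.0, 226.0])]
side tip_box [(0.79, [166.0, 245.0, 225.0, 295.0])]
```

View pics/scene0.png

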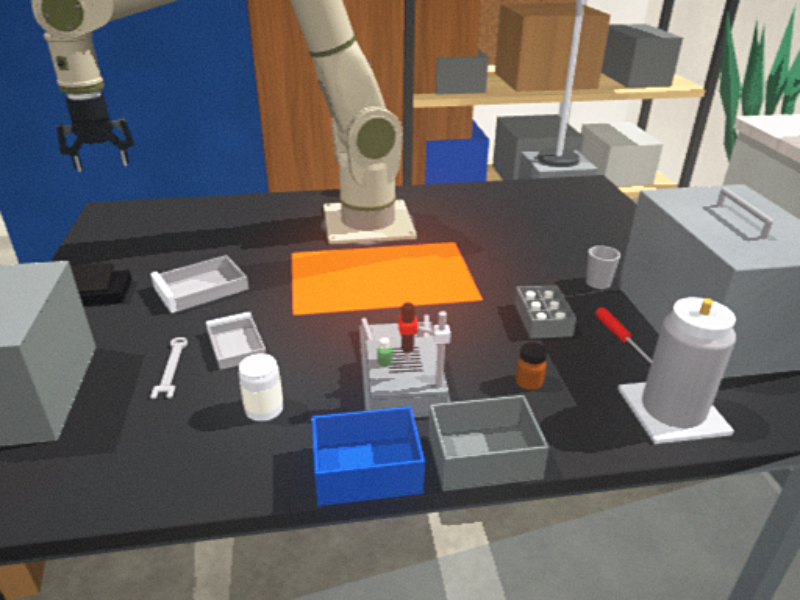

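View pics/side0.png

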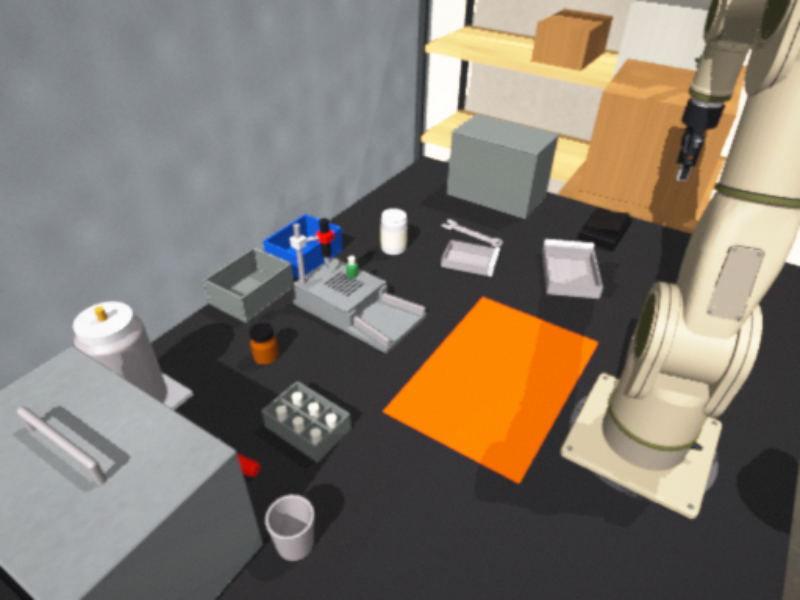

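Run:
```python
from h import *
for c in ['scene','side']:
    manip.camera(c)
    P=np.load(f'/tmp/{c}.npz')['P']
    for t in ['tray','station','tip_box']:
        for r in manip.trace(t,c):
            m=r['pixels']; Q=P[m]; Q=Q[(Q[:,2]<.3)&(Q[:,2]>-.02)]
            z=Q[:,2]; top=Q[(z>.006)&(z<.04)]
            rc=cv2.minAreaRect((top[:,:2]*1000).astype(np.float32)) if len(top)>5 else None
            print(c,t,round(r['p'],2),np.round(r['box']),'med',np.round(np.median(Q,0),3),'zpct',np.round(np.percentile(z,[5,50,95,99]),3),'rect',np.round(np.array(rc[0]+rc[1]+(rc[2],)),1) if rc else 0)
    for t in ['tray_front','landing','bay_mouth','station']:
        print(t,[(round(r['p'],2),np.round(r['pixel'],1), np.round(P[int(r['pixel'][1]),int(r['pixel'][0])],3)) for r in manip.tip_of(t,c)])
```

```text
scene tray 0.84 [131. 199. 172. 237.] med [ 0.507 -0.326  0.006] zpct [0.002 0.006 0.03  0.032] rect [ 524.7 -322.6  137.2   89.9   15.2]
scene tray 0.75 [ 99. 164. 161. 200.] med [ 0.285 -0.418  0.015] zpct [0.003 0.015 0.039 0.043] rect [ 295.2 -415.3  134.7  178.6   26.6]
scene station 0.9 [230. 193. 288. 263.] med [ 0.741 -0.01   0.057] zpct [0.012 0.057 0.181 0.205] rect [645.2  -5.8 149.8 276.7  86.8]
scene tip_box 0.88 [333. 180. 368. 219.] med [0.544 0.315 0.034] zpct [0.004 0.034 0.046 0.048] rect [525.8 318.1  91.8 141.7  86.9]
tray_front [(0.77, array([103. , 182.9]), array([ 0.334, -0.49 ,  0.043])), (0.71, array([149.8, 207.2]), array([ 0.47 , -0.331,  0.017])), (0.68, array([384.9, 180. ]), array([0.425, 0.49 , 0.022]))]
landing [(0.82, array([255.6, 217.6]), array([ 0.627, -0.009,  0.057]))]
bay_mouth [(0.86, array([252.3, 226.6]), array([ 0.666, -0.024,  0.056])), (0.52, array([399.8, 220.5]), array([0.632, 0.453, 0.001]))]
station [(0.69, array([258.2, 228.3]), array([ 0.682, -0.009,  0.059])), (0.19, array([382.7, 179.2]), array([0.426, 0.48 , 0.028]))]
side tray 0.
[... 372 characters left out ...]
176.2 349.3  78.5]
side station 0.6 [186. 142. 272. 224.] med [0.645 0.014 0.034] zpct [0.007 0.034 0.17  0.201] rect [729.4 -20.1 181.4 461.5  79.3]
side tip_box 0.63 [168. 244. 227. 296.] med [0.517 0.323 0.032] zpct [0.005 0.032 0.045 0.047] rect [522.6 320.3  91.8 132.6  87.1]
tray_front [(0.78, array([311.5, 165.3]), array([ 0.495, -0.356,  0.004])), (0.77, array([364.6, 156. ]), array([ 0.327, -0.488,  0.038]))]
landing [(0.97, array([248.2, 202.9]), array([ 0.573, -0.016,  0.011]))]
bay_mouth [(0.88, array([234. , 193.2]), array([ 0.64 , -0.026,  0.014]))]
station [(0.87, array([234.7, 201.8]), array([0.615, 0.009, 0.013])), (0.44, array([173.1, 226.4]), array([0.693, 0.232, 0.029]))]
```

The scene picture shows two trays: a small one at (235,340) and a big one at (200,283), both at 800x600 scale. The other look-alikes are the blue box (368,455) and the grey box (487,440). The small tray measures about 137x90 and 30 high, so it's the one described. The big one is about 180x130. The station is at (405,350), with its landing facing the robot.

Run:
```python
from h import *
o=manip.get_obs(); c=manip.get_calibration('wrist'); T=R.from_quat(o['ee_rot'])
print('cam in tool',T.inv().apply(c['xyz']-o['position']), (T.inv()*R.from_quat(c['orientation'])).as_matrix().round(2).tolist(), c['fx'],c['cx'],c['cy'])
for n in ['scene','side']:
    D=np.load(f'/tmp/{n}.npz'); P=D['P']
    x,y,z=P[...,0],P[...,1],P[...,2]
    a=(abs(x-.524)<.1)&(abs(y+.322)<.09)
    for lo,hi in [(.018,.026),(.027,.036)]:
        Q=P[a&(z>lo)&(z<hi)]; print(n,'tray z',lo,len(Q),np.round(Q.mean(0),3) if len(Q) else '', np.round([np.percentile(Q[:,0],[3,97]),np.percentile(Q[:,1],[3,97])],3).tolist() if len(Q) else '')
    s=(abs(x-.66)<.2)&(abs(y)<.12)
    for lo,hi in [(.008,.016),(.026,.034),(.052,.060)]:
        Q=P[s&(z>lo)&(z<hi)][:,:2]*1000; print(n,'station z',lo,len(Q),np.round(np.array(sum([list(np.atleast_1d(k)) for k in cv2.minAreaRect(Q.astype(np.float32))],[])),1))
c0=cv2.cvtColor(np.load('/tmp/scene.npz')['im'],cv2.COLOR_RGB2BGR)[155:245,85:185]
c1=cv2.cvtColor(np.load('/tmp/side.npz')['im'],cv2.COLOR_RGB2BGR)[140:230,290:390]
cv2.imwrite('pics/crop.png',cv2.resize(np.hstack([c0,c1]),(800,360)))
```

```text
cam in tool [ 0.06804847  0.00203724 -0.12784962] [[-0.0, 0.96, 0.27], [1.0, 0.0, -0.0], [-0.0, 0.27, -0.96]] 302.68658394305055 257.89901067638016 194.18113637495753
scene tray z 0.018 182 [ 0.528 -0.32   0.023] [[0.463, 0.597], [-0.373, -0.267]]
scene tray z 0.027 80 [ 0.477 -0.336  0.03 ] [[0.454, 0.585], [-0.379, -0.291]]
scene station z 0.008 615 [683.6   5.6 238.1 353.9  88.2]
scene station z 0.026 340 [681.9 -23.2 345.7 236.1   8.9]
scene station z 0.052 1613 [740.8  21.6 232.2 244.   76.4]
side tray z 0.018 121 [ 0.525 -0.316  0.022] [[0.455, 0.591], [-0.376, -0.264]]
side tray z 0.027 33 [ 0.467 -0.339  0.031] [[0.453, 0.48], [-0.374, -0.298]]
side station z 0.008 1023 [684.4  15.5 221.3 352.2  87. ]
side station z 0.026 299 [684.8  21.7 212.9 347.5  86. ]
side station z 0.052 1051 [738.1  15.  214.4 241.3  88.4]
```

View pics/crop.png

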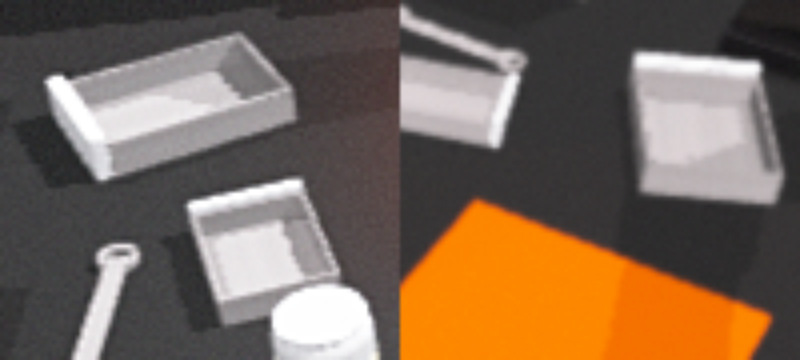

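The crop confirms the choice. The small tray at about (235,340) in the scene has its bright thick panel at the robot-side (-x) end, near world (0.464,-0.337) and yawed about 15°. The other tray is clearly larger. Next I move above the panel.

```bash
python3 -m pendant '[[0.5,-0.25,0,0,0,-1,0],[1.3,-0.65,0,0,0,-2.2,0],[2.2,-1.1,0,0,0,-3.5,0],[3.1,-1.6,0,0,0,-4.8,0],[4.1,-2.1,0,0,0,-6.1,0],[5.1,-2.6,0,0,0,-7.4,0],[6.1,-3.1,0,0,0,-8.7,0],[6.9,-3.5,0,0,0,-10,0],[7.47,-3.8,0,0,0,-11,0],[7.47,-3.8,0,0,0,-11.5,0]]' 40
cat > look.py <<'E'
from h import *
import sys
def grab(name):
    cal=manip.get_calibration('wrist'); im,d=manip.camera('wrist'); P=pts(d,cal)
    np.savez(f'/tmp/{name}.npz',im=im,d=d,P=P); cv2.imwrite(f'pics/{name}.png',cv2.cvtColor(im,cv2.COLOR_RGB2BGR)); return im,d,P
E
python3 - <<'E'
from look import *
o=manip.get_obs(); print(o['position'],np.degrees(2*np.arctan2(o['ee_rot'][1],o['ee_rot'][0])),o['ft_force'],o['joint_pos'])
im,d,P=grab('w1'); x,y,z=P[...,0],P[...,1],P[...,2]
a=(abs(x-.524)<.095)&(abs(y+.322)<.085)
for lo,hi in [(.018,.0262),(.0275,.036),(.012,.04)]:
    Q=P[a&(z>lo)&(z<hi)]; r=cv2.minAreaRect((Q[:,:2]*1000).astype(np.float32)); print(lo,len(Q),Q[:,2].mean(),r)
E
```

```text
clock: 2.45
position: [0.4657, -0.3348, 0.2454]
ee_rot: [0.604, 0.797, 0.001, 0.0]
ft_force: [0.1, 0.5, 0.4]
grip_width: 0.5
grasp_force: 0.0
[ 0.46572474 -0.33477238  0.24541207] 105.75457206369857 [0.07757183 0.53020218 0.37773138] [ 0.9665233   0.25870261 -0.50091972  1.58029821  0.12539423  1.33448587
  0.72525893]
0.018 1136 0.022748582534866727 ((528.5513916015625, -325.28265380859375), (120.91485595703125, 90.23412322998047), 15.24555492401123)
0.0275 652 0.029285121140664176 ((466.05743408203125, -341.63323974609375), (9.467129707336426, 88.98109436035156), 15.435623168945312)
0.012 2097 0.02369032414544055 ((524.1720581054688, -326.45831298828125), (130.05007934570312, 90.25755310058594), 15.119832992553711)
```

View pics/w1.png

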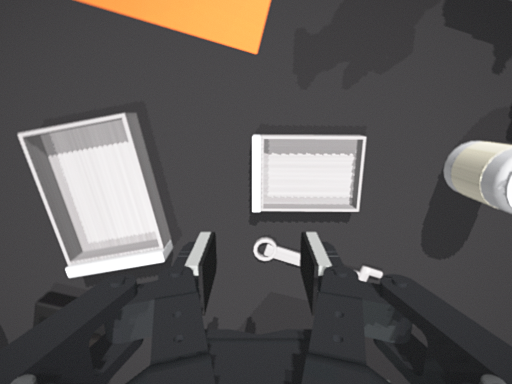

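The wrist view confirms it: the small tray at (308,173) measures 130x90, with its thick panel at (257,173) on the robot side. The bigger tray is at (95,195). Panel centre is (0.466,-0.3416), yaw 15.2°. Next I descend and grasp.

```bash
python3 -m pendant '[[-0.13,-0.03,0.5,0,0,0.07,0],[-0.13,-0.03,1.2,0,0,0.07,0],[-0.13,-0.03,2,0,0,0.07,0],[-0.13,-0.03,2.8,0,0,0.07,0],[-0.13,-0.03,3.4,0,0,0.07,0],[-0.13,-0.03,3.9,0,0,0.07,0],[-0.13,-0.03,4.2,0,0,0.07,0],[-0.13,-0.03,4.4,0,0,0.07,0],[-0.13,-0.03,4.48,0,0,0.07,0],[-0.13,-0.03,4.48,0,0,0.07,0]]' 40 && python3 -m pendant '[[0,0,0,0,0,0,-0.3],[0,0,0,0,0,0,-0.6],[0,0,0,0,0,0,-1],[0,0,0,0,0,0,-1],[0,0,0,0,0,0,-1],[0,0,0,0,0,0,-1],[0,0,0,0,0,0,-1],[0,0,0,0,0,0,-1],[0,0,0,0,0,0,-1],[0,0,0,0,0,0,-1]]' 60
```

```text
clock: 3.75
position: [0.464, -0.3445, 0.0217]
ee_rot: [0.611, 0.792, -0.0, 0.0]
ft_force: [0.5, -0.2, 0.6]
grip_width: 0.502
grasp_force: 0.0
clock: 5.0
position: [0.4644, -0.3445, 0.0222]
ee_rot: [0.611, 0.792, 0.0, 0.001]
ft_force: [-0.4, 0.3, 5.3]
grip_width: 0.139
grasp_force: 59.5
```

```bash
python3 -m pendant '[[0,0,-0.3,0,0,0,-1],[0,0,-0.9,0,0,0,-1],[0,0,-1.7,0,0,0,-1],[0.6,0.15,-2.5,0,0,0.2,-1],[1.5,0.4,-3.2,0,0,0.5,-1],[2.6,0.65,-3.8,0,0,0.9,-1],[3.7,0.9,-3.96,0,0,1.3,-1],[4.8,1.2,-3.96,0,0,1.7,-1],[5.8,1.45,-3.96,0,0,2,-1],[6.49,1.62,-3.96,0,0,2.2,-1]]' 80
python3 - <<'E'
from look import *
o=manip.get_obs(); print(o['position'],np.degrees(2*np.arctan2(o['ee_rot'][1],o['ee_rot'][0])),o['ft_force'],o['grip_width'],o['joint_pos'])
im,d,P=grab('w2'); x,y,z=P[...,0],P[...,1],P[...,2]
a=(x>.48)&(x<.82)&(abs(y)<.11)
for lo,hi in [(.009,.015),(.027,.033),(.0535,.0585)]:
    Q=P[a&(z>lo)&(z<hi)]; print(lo,len(Q), cv2.minAreaRect((Q[:,:2]*1000).astype(np.float32)) if len(Q) else 0)
print(cv2.minAreaRect((P[a&(z>.1)][:,:2]*1000).astype(np.float32)))
E
```

```text
clock: 6.25
position: [0.4588, -0.0073, 0.2198]
ee_rot: [0.724, 0.69, -0.0, 0.0]
ft_force: [0.6, 0.1, -2.6]
grip_width: 0.128
grasp_force: 78.5
[ 0.45879202 -0.00727202  0.2198427 ] 87.18901012668697 [ 0.60486378  0.14364589 -2.55562267] 0.12835061821962612 [ 0.65771823  0.02224135 -0.73937153  1.88135595  0.01676076  1.24403816
 -0.13597439]
0.009 5890 ((621.6337280273438, 38.228580474853516), (57.86879348754883, 219.76480102539062), 86.8328628540039)
0.027 917 ((567.4716796875, 58.8100471496582), (19.436431884765625, 106.75503540039062), 78.5819091796875)
0.0535 3949 ((663.6734619140625, 34.23617935180664), (43.3226432800293, 85.33073425292969), 86.55964660644531)
((530.9340209960938, -8.74332046508789), (90.82823944091797, 106.48566436767578), 87.14478302001953)
```

View pics/w2.png

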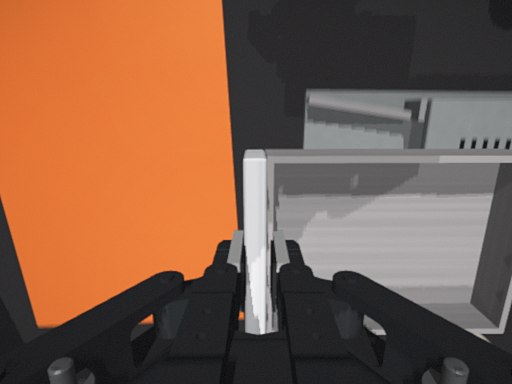

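The tray hangs level in the grip: panel at (257,240), station's left guide and roof at (360-510,110-140). It sits about 2 mm left of the TCP line. The station origin comes out near (0.619,-0.008), yaw -3.2°. I lower it to just above the guides and check there.

```bash
python3 -m pendant '[[0.12,0.34,0.4,0,0,0.04,-1],[0.12,0.34,0.9,0,0,0.04,-1],[0.12,0.34,1.5,0,0,0.04,-1],[0.12,0.34,2,0,0,0.04,-1],[0.12,0.34,2.5,0,0,0.04,-1],[0.12,0.34,2.8,0,0,0.04,-1],[0.12,0.34,3,0,0,0.04,-1],[0.12,0.34,3.2,0,0,0.04,-1],[0.12,0.34,3.2,0,0,0.04,-1],[0.12,0.34,3.2,0,0,0.04,-1]]' 80
python3 - <<'E'
from look import *
o=manip.get_obs(); print(o['position'],np.degrees(2*np.arctan2(o['ee_rot'][1],o['ee_rot'][0])),o['ft_force'])
im,d,P=grab('w3')
u,v=np.array([.9985,-.0553]),np.array([.0553,.9985]); O=np.array([.6192,-.0078])
q=(P[...,:2]-O)*1000; X=q@u; Y=q@v; Z=P[...,2]*1000
s=(X>-112)&(X<165)&(abs(Y)<80)&(d>0)
for lo,hi,n in [(9,15,'base'),(27,33,'guide'),(53.5,58.5,'roof'),(59,75,'tray')]:
    for x0 in range(-150,60,15):
        m=(X>x0)&(X<x0+6)&(Z>lo)&(Z<hi)&(abs(Y)<90)
        if m.sum()>8: print(n,x0+3,m.sum(),np.round(np.percentile(Y[m],[1,99]),1),end=' | ')
    print()
m=(Z>53.5)&(Z<58.5)&(Y>10)&(Y<70); print('roof front',np.percentile(X[m],[.5,2]))
m=(Z>62)&(Z<120)&(X>5)&(abs(Y)<75); print('vial?',m.sum(),np.round(np.percentile(X[m],[2,98]),0) if m.any() else '',np.round(np.percentile(Y[m],[2,98]),0) if m.any() else '')
E
```

```text
clock: 7.55
position: [0.4773, -0.0046, 0.0598]
ee_rot: [0.727, 0.687, 0.0, 0.0]
ft_force: [0.6, -0.6, -2.7]
grip_width: 0.129
grasp_force: 78.5
[ 0.47726667 -0.00463336  0.05977212] 86.80739808117045 [ 0.57461691 -0.64614075 -2.67240529]
base -102 498 [39.9 74.9] | base -87 500 [39.9 74.9] | base -72 501 [39.8 74.8] | base -57 506 [39.9 74.9] | base -42 510 [39.9 74.9] | base -27 505 [39.8 74.8] | base -12 505 [39.8 74.8] | base 3 111 [39.2 69. ] | 
guide -102 201 [60.6 68.8] | guide -87 201 [58.7 66.9] | guide -72 199 [56.7 64.5] | guide -57 194 [54.2 62.5] | guide -42 197 [52.2 60.6] | guide -27 188 [50.1 58.1] | guide -12 128 [48.  56.2] | 
roof -147 31 [ 3.7 42.6] | roof -132 119 [-45.1  42.6] | roof -117 27 [42.3 42.6] | roof -102 26 [42.3 42.5] | roof -87 66 [-45.9  42.6] | roof -72 26 [42.3 42.5] | roof -57 31 [40.9 42.6] | roof -42 45 [-44.8  42.5] | roof -27 83 [-47.7 -43.7] | 
tray -147 1417 [-39.5  42.4] | tray -132 452 [-44.9  42.5] | tray -117 113 [39.4 42.5] | tray -102 98 [39.8 42.5] | tray -87 101 [-45.4  42.5] | tray -72 87 [39.8 42.4] | tray -57 83 [39.7 42.5] | tray -42 79 [39.6 42.4] | tray -27 42 [-47.4 -43.7] | 
roof front [-146.61918659 -144.56846423]
vial? 0
```

View pics/w3.png

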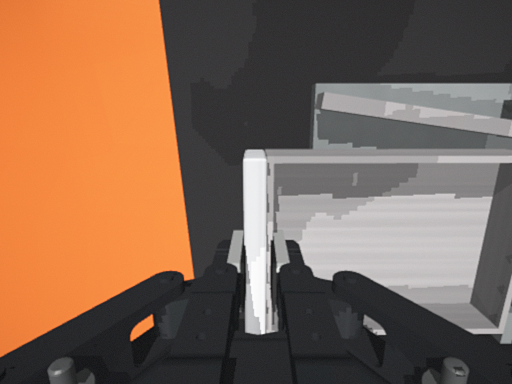

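The tray lies parallel to the station but 2.5 mm to the right: its left edge is at y'=42.5 and should be at 45. The station pose is confirmed by the base edge at 74.9 and the guides where expected. I shift it left and set it down.

```bash
python3 -m pendant '[[0.05,0,0,0,0,0,-1],[0.05,0,0.1,0,0,0,-1],[0.05,0,0.2,0,0,0,-1],[0.05,0,0.3,0,0,0,-1],[0.05,0,0.38,0,0,0,-1],[0.05,0,0.44,0,0,0,-1],[0.05,0,0.48,0,0,0,-1],[0.05,0,0.5,0,0,0,-1],[0.05,0,0.5,0,0,0,-1],[0.05,0,0.5,0,0,0,-1]]' 80
python3 - <<'E'
from look import *
o=manip.get_obs(); print(np.degrees(2*np.arctan2(o['ee_rot'][1],o['ee_rot'][0])))
im,d,P=grab('w4')
u,v=np.array([.9985,-.0553]),np.array([.0553,.9985]); O=np.array([.6192,-.0078])
q=(P[...,:2]-O)*1000; X=q@u; Y=q@v; Z=P[...,2]*1000
print('TCP',(o['position'][:2]-O)@u,(o['position'][:2]-O)@v)
for x0 in (-130,-110,-90,-70,-50,-35):
    m=(X>x0)&(X<x0+6)&(Z>32.5)&(Z<40)&(Y>30)&(Y<60); print(x0+3,m.sum(),np.round(np.percentile(Y[m],[1,99]),1),np.median(Z[m]).round(1))
E
```

```text
clock: 8.85
position: [0.4772, -0.0022, 0.0345]
ee_rot: [0.727, 0.687, 0.0, 0.0]
ft_force: [-0.9, -0.1, 1.1]
grip_width: 0.133
grasp_force: 81.6
86.80342184502614
TCP -0.14205916224020704 -0.0022094176667770108
-127 119 [41.9 45.1] 35.5
-107 116 [41.9 45.1] 35.5
-87 118 [41.9 45. ] 35.4
-67 112 [41.9 45. ] 35.2
-47 117 [41.8 45. ] 35.4
-32 28 [41.8 44.9] 34.9
```

```bash
python3 -m pendant '[[0,0.08,0,0,0,0,-1],[0,0.16,0,0,0,0,-1],[0,0.25,0,0,0,0,-1],[0,0.34,0,0,0,0,-1],[0,0.43,0,0,0,0,-1],[0,0.52,0,0,0,0,-1],[0,0.61,0,0,0,0,-1],[0,0.7,0,0,0,0,-1],[0,0.79,0,0,0,0,-1],[0,0.88,0,0,0,0,-1]]'
```

```text
clock: 10.15
position: [0.5213, -0.0047, 0.0343]
ee_rot: [0.727, 0.687, -0.0, 0.0]
ft_force: [-3.1, -0.9, 2.8]
grip_width: 0.128
grasp_force: 82.6
```

```bash
python3 -m pendant '[[0,0.1,0,0,0,0,-1],[0,0.2,0,0,0,0,-1],[0,0.3,0,0,0,0,-1],[0,0.41,0,0,0,0,-1],[0,0.52,0,0,0,0,-1],[0,0.63,0,0,0,0,-1],[0,0.74,0,0,0,0,-1],[0,0.85,0,0,0,0,-1],[0,0.95,0,0,0,0,-1],[0,1.04,0,0,0,0,-1]]'
python3 - <<'E'
from look import *
im,d,P=grab('w5')
u,v=np.array([.9985,-.0553]),np.array([.0553,.9985]); O=np.array([.6192,-.0078])
q=(P[...,:2]-O)*1000; X=q@u; Y=q@v; Z=P[...,2]*1000
m=(Z>62)&(Z<110)&(X>3)&(abs(Y)<75); print('vial wrist',m.sum(),[np.round(np.percentile(k[m],[2,50,98]),0) for k in (X,Y,Z)] if m.any() else '')
for n in ['scene','side']:
    P=np.load(f'/tmp/{n}.npz')['P']; q=(P[...,:2]-O)*1000; X=q@u; Y=q@v; Z=P[...,2]*1000
    m=(Z>66)&(Z<103)&(X>3)&(X<150)&(abs(Y)<72); print(n,m.sum(),[np.round(np.percentile(k[m],[2,50,98]),0) for k in (X,Y,Z)])
    manip.camera(n)
    for r in manip.find_in('vial',n)[:1]:
        b=np.array(r['box']).astype(int); mm=m.copy(); k=np.zeros_like(m); k[b[1]:b[3]+1,b[0]:b[2]+1]=1; mm=m&k
        print(r['p'],b,mm.sum(),[np.round(np.percentile(k[mm],[5,50,95]),0) for k in (X,Y,Z)] if mm.any() else '')
E
```

```text
clock: 11.4
position: [0.5732, -0.0075, 0.0343]
ee_rot: [0.727, 0.687, 0.0, 0.0]
ft_force: [-2.4, 1.2, 3.8]
grip_width: 0.129
grasp_force: 82.7
vial wrist 2413 [array([ 3.,  7., 13.]), array([5., 8., 9.]), array([ 89., 103., 110.])]
scene 135 [array([ 69.,  85., 149.]), array([-44., -28.,  57.]), array([ 68.,  85., 102.])]
0.63 [240 215 253 232] 104 [array([73., 82., 88.]), array([-44., -33., -20.]), array([68., 84., 98.])]
side 102 [array([ 58.,  72., 147.]), array([-39., -21.,  61.]), array([ 68.,  84., 102.])]
0.27 [228 191 247 209] 0
```

View pics/w5.png

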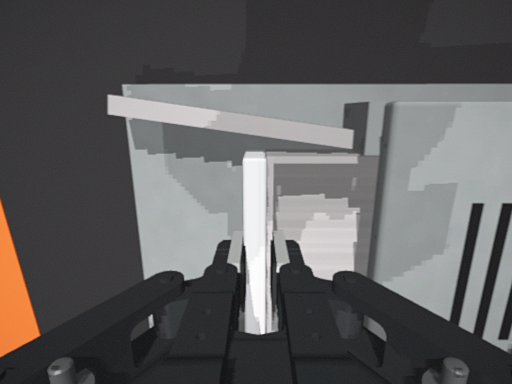

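The tray is partly in the bay: panel at (257,240), roof edge at column ~383. The inner finger is getting close to the roof. The vial is far back at x'≈60-90. I let go, back off, and turn 90° so the shut fingers can push from outside.

```bash
python3 -m pendant '[[0,0,0,0,0,0,-0.5],[0,0,0,0,0,0,-0.5],[0,0,0,0,0,0,-0.5],[0,0,-0.1,0,0,0,-0.5],[0,0,-0.3,0,0,0,-0.5],[0,0,-0.6,0,0,0,-0.5],[0,0,-0.9,0,0,0,-0.5],[0,0,-1.2,0,0,0,-0.5],[0,0,-1.5,0,0,0,-0.5],[0,0,-1.5,0,0,0,-0.5]]' && python3 -m pendant '[[0,-0.3,0,0,0,-1,-1],[0,-0.6,0,0,0,-2.2,-1],[0,-0.9,0,0,0,-3.5,-1],[0,-0.9,0,0,0,-4.8,-1],[0,-0.9,0,0,0,-6.1,-1],[0,-0.9,0,0,0,-7.4,-1],[0,-0.9,0,0,0,-8.7,-1],[0,-0.9,0,0,0,-10,-1],[0,-0.9,0,0,0,-11.25,-1],[0,-0.9,0,0,0,-11.25,-1]]'
python3 - <<'E'
from look import *
o=manip.get_obs(); u,v=np.array([.9985,-.0553]),np.array([.0553,.9985]); O=np.array([.6192,-.0078])
print('TCP',(o['position'][:2]-O)@u,(o['position'][:2]-O)@v,np.degrees(2*np.arctan2(o['ee_rot'][1],o['ee_rot'][0])),o['joint_pos'].round(2) if hasattr(o['joint_pos'],'round') else o['joint_pos'])
im,d,P=grab('w6'); q=(P[...,:2]-O)*1000; X=q@u; Y=q@v; Z=P[...,2]*1000
m=(Z>38)&(Z<46)&(abs(Y)<48)&(X>-80)&(X<-20); print(m.sum(),[np.percentile(k[m],[1,50,99]).round(1) for k in (X,Y,Z)] if m.any() else '')
E
```

```text
clock: 12.9
position: [0.5737, -0.0075, 0.1108]
ee_rot: [0.727, 0.687, 0.001, 0.001]
ft_force: [0.7, -0.3, 0.5]
grip_width: 0.25
grasp_force: 0.0
clock: 14.15
position: [0.5276, -0.0051, 0.1088]
ee_rot: [0.029, 1.0, 0.0, -0.0]
ft_force: [0.1, 0.7, -0.0]
grip_width: -0.001
grasp_force: 0.0
TCP -0.09159087652164308 -0.002381263617927253 176.7301242072864 [ 0.76  0.42 -0.99  1.84  0.39  1.1   1.14]
615 [array([-51.7, -48.5, -42.3]), array([-44.6,  25.9,  43.7]), array([38.1, 41.1, 42.5])]
```

View pics/w6.png

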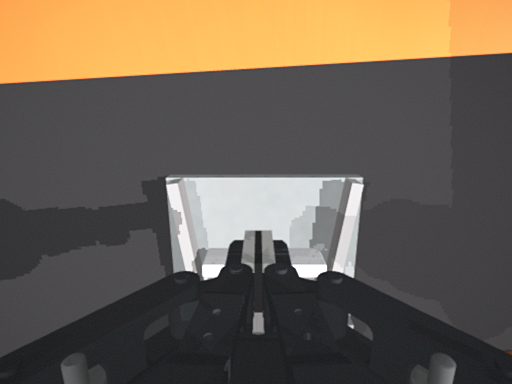

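The panel's outer face is at x'=-51.7, squared up between the guides at (265,262), with the shut fingers behind it. I tilt the tips 10° forward so the fingers clear the roof edge, descend and approach.

```bash
python3 -m pendant '[[0,0.05,0,0,-0.5,0,-1],[0,0.05,0.2,0,-1,0,-1],[0,0.05,0.5,0,-1.25,0,-1],[0,0.05,0.8,0,-1.25,0,-1],[0,0.05,1.1,0,-1.25,0,-1],[0,0.05,1.3,0,-1.25,0,-1],[0,0.05,1.42,0,-1.25,0,-1],[-0.1,0.05,1.42,0,-1.25,0,-1],[-0.2,0.05,1.42,0,-1.25,0,-1],[-0.3,0.05,1.42,0,-1.25,0,-1]]'
python3 - <<'E'
from h import *
o=manip.get_obs(); u,v=np.array([.9985,-.0553]),np.array([.0553,.9985]); O=np.array([.6192,-.0078])
print('TCP',(o['position'][:2]-O)@u,(o['position'][:2]-O)@v); M=R.from_quat(o['ee_rot']).as_matrix(); print(M.round(3))
E
```

```text
clock: 15.45
position: [0.5439, -0.0035, 0.0387]
ee_rot: [0.028, 0.996, -0.002, 0.088]
ft_force: [-0.4, -0.4, -0.3]
grip_width: 0.002
grasp_force: 0.0
TCP -0.07547467930687016 0.00015393816427575113
[[-0.983  0.056  0.174]
 [ 0.055  0.998 -0.01 ]
 [-0.174 -0.    -0.985]]
```

```bash
cat > st.py <<'E'
from h import *
o=manip.get_obs(); u,v=np.array([.9985,-.0553]),np.array([.0553,.9985]); O=np.array([.6192,-.0078])
f=o['ft_force']; print("TCP x' %.1f y' %.1f z %.1f  fx' %.1f fy' %.1f fz %.1f"%((o['position'][:2]-O)@u*1000,(o['position'][:2]-O)@v*1000,o['position'][2]*1000,f[:2]@u,f[:2]@v,f[2]))
E
python3 -m pendant '[[-0.06,0,0.01,0,0,0,-1],[-0.12,0,0.02,0,0,0,-1],[-0.18,0,0.03,0,0,0,-1],[-0.24,0,0.04,0,0,0,-1],[-0.3,0,0.05,0,0,0,-1],[-0.36,0,0.06,0,0,0,-1],[-0.42,0,0.07,0,0,0,-1],[-0.48,0,0.08,0,0,0,-1],[-0.54,0,0.095,0,0,0,-1],[-0.6,0,0.105,0,0,0,-1]]'; python3 st.py
```

```text
clock: 16.7
position: [0.5737, -0.0051, 0.0384]
ee_rot: [0.028, 0.996, -0.002, 0.087]
ft_force: [-1.8, 1.2, 0.8]
grip_width: -0.002
grasp_force: 0.7
TCP x' -45.6 y' 0.2 z 38.4  fx' -1.9 fy' 1.1 fz 0.8
```

```bash
python3 -m pendant '[[-0.02,0,0.003,0,0,0,-1],[-0.04,0,0.007,0,0,0,-1],[-0.06,0,0.01,0,0,0,-1],[-0.08,0,0.014,0,0,0,-1],[-0.1,0,0.017,0,0,0,-1],[-0.12,0,0.02,0,0,0,-1],[-0.14,0,0.024,0,0,0,-1],[-0.16,0,0.028,0,0,0,-1],[-0.18,0,0.031,0,0,0,-1],[-0.2,0,0.035,0,0,0,-1]]'; python3 st.py
```

```text
clock: 17.95
position: [0.5837, -0.0057, 0.0383]
ee_rot: [0.028, 0.996, -0.002, 0.087]
ft_force: [-3.5, 0.7, -0.2]
grip_width: 0.003
grasp_force: 1.9
TCP x' -35.6 y' 0.1 z 38.3  fx' -3.6 fy' 0.5 fz -0.2
```

```bash
python3 -m pendant '[[-0.02,0,0.003,0,0,0,-1],[-0.04,0,0.007,0,0,0,-1],[-0.06,0,0.01,0,0,0,-1],[-0.08,0,0.014,0,0,0,-1],[-0.1,0,0.017,0,0,0,-1],[-0.1,0,0.017,0,0,0,-1],[-0.1,0,0.017,0,0,0,-1],[-0.1,0,0.017,0,0,0,-1],[-0.1,0,0.017,0,0,0,-1],[-0.1,0,0.017,0,0,0,-1]]'; python3 st.py
```

```text
clock: 19.2
position: [0.5872, -0.0058, 0.0381]
ee_rot: [0.028, 0.996, -0.003, 0.086]
ft_force: [-13.2, 0.9, 9.0]
grip_width: -0.005
grasp_force: 6.9
TCP x' -32.1 y' 0.2 z 38.1  fx' -13.2 fy' 0.1 fz 9.0
```

```bash
python3 -m pendant '[[-0.01,0,0.001,0,0,0,-1],[-0.02,0,0.002,0,0,0,-1],[-0.02,0,0.002,0,0,0,-1],[-0.02,0,0.002,0,0,0,-1],[-0.02,0,0.002,0,0,0,-1],[-0.02,0,0.002,0,0,0,-1],[-0.02,0,0.002,0,0,0,-1],[-0.02,0,0.002,0,0,0,-1],[-0.02,0,0.002,0,0,0,-1],[-0.02,0,0.002,0,0,0,-1]]'; python3 st.py
```

```text
clock: 20.45
position: [0.5873, -0.0058, 0.0379]
ee_rot: [0.028, 0.996, -0.003, 0.085]
ft_force: [-18.8, 0.2, 13.2]
grip_width: 0.0
grasp_force: 9.5
TCP x' -32.0 y' 0.3 z 37.9  fx' -18.8 fy' -0.9 fz 13.2
```

Run:
```python
from look import *
u,v=np.array([.9985,-.0553]),np.array([.0553,.9985]); O=np.array([.6192,-.0078])
im,d,P=grab('w7'); q=(P[...,:2]-O)*1000; X=q@u; Y=q@v; Z=P[...,2]*1000
for a,b in [(-45,-25),(25,45)]:
    m=(Z>38)&(Z<46.5)&(Y>a)&(Y<b)&(X>-50)&(X<5); print(m.sum(),[np.percentile(k[m],[1,50,99]).round(1) for k in (X,Z)] if m.any() else '')
    m=(Z>50)&(Z<60)&(Y>a)&(Y<b)&(X>-20)&(X<60); print('roof',m.sum(),np.percentile(X[m],[1,50]).round(1) if m.any() else '')
cv2.imwrite('pics/w7c.png',cv2.resize(cv2.cvtColor(im,cv2.COLOR_RGB2BGR)[150:384,130:400],(800,600)))
```

```text
0 
roof 0 
2 [array([1.5, 1.5, 1.5]), array([46.5, 46.5, 46.5])]
roof 1 [-0.2 -0.2]
```

View pics/w7c.png

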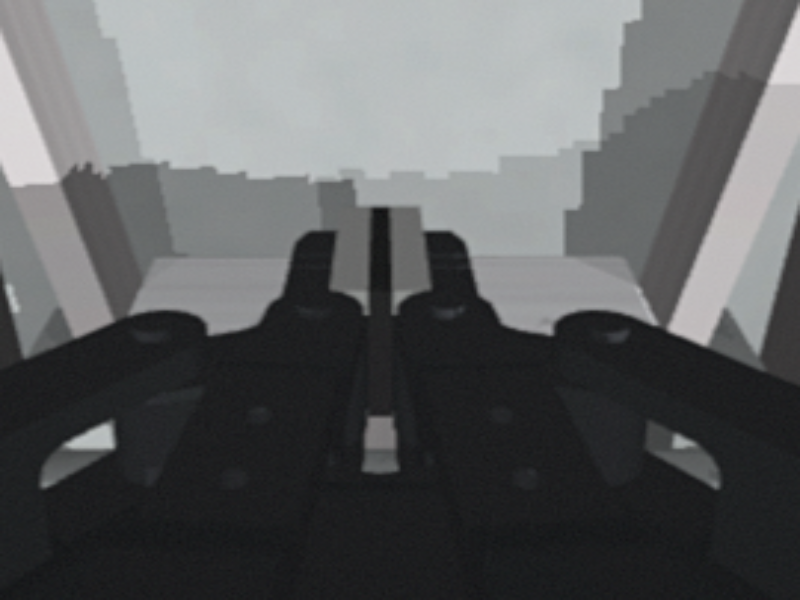

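Run:
```python
from h import *
u,v=np.array([.9985,-.0553]),np.array([.0553,.9985]); O=np.array([.6192,-.0078])
P=np.load('/tmp/w7.npz')['P']; q=(P[...,:2]-O)*1000; X=q@u; Y=q@v; Z=P[...,2]*1000
for a,b in [(-44,-32),(-32,-22),(22,32),(32,44)]:
    for lo,hi in [(13,18),(18,28),(28,34),(34,41)]:
        m=(Z>lo)&(Z<hi)&(Y>a)&(Y<b)&(X>-34)&(X<10); print(a,lo,m.sum(),np.percentile(X[m],[2,50,98]).round(1) if m.any() else '',end=' | ')
    print()
```

```text
-44 13 119 [-19.2 -18.7 -18.1] | -44 18 269 [-19.4 -18.7 -17.9] | -44 28 75 [-19.6 -18.8 -17.9] | -44 34 0  | 
-32 13 101 [-19.6 -18.7 -17.9] | -32 18 213 [-19.5 -18.7 -17.8] | -32 28 157 [-19.5 -18.7 -17.7] | -32 34 49 [-19.7 -18.7 -18.1] | 
22 13 97 [-19.7 -18.9 -18.2] | 22 18 221 [-19.6 -18.9 -18.2] | 22 28 131 [-19.7 -18.8 -18.2] | 22 34 37 [-19.5 -18.8 -18.2] | 
32 13 117 [-19.5 -18.8 -18. ] | 32 18 268 [-19.6 -18.8 -18.1] | 32 28 101 [-19.7 -18.9 -18.2] | 32 34 1 [-18.7 -18.7 -18.7] |
```

The panel's face is at x'=-18.8, square and upright, at 19 N. I take off the downward load and press a little more, to tell the stop from the buffer.

```bash
python3 -m pendant '[[0,0,-0.01,0,0,0,-1],[0,0,-0.02,0,0,0,-1],[0,0,-0.03,0,0,0,-1],[-0.01,0,-0.03,0,0,0,-1],[-0.015,0,-0.03,0,0,0,-1],[-0.015,0,-0.03,0,0,0,-1],[-0.015,0,-0.03,0,0,0,-1],[-0.015,0,-0.03,0,0,0,-1],[-0.015,0,-0.03,0,0,0,-1],[-0.015,0,-0.03,0,0,0,-1]]'; python3 st.py
```

```text
clock: 21.75
position: [0.5873, -0.0055, 0.0383]
ee_rot: [0.028, 0.996, -0.003, 0.084]
ft_force: [-13.0, 1.7, -0.9]
grip_width: -0.001
grasp_force: 6.3
TCP x' -32.0 y' 0.5 z 38.3  fx' -13.1 fy' 1.0 fz -0.9
```

```bash
python3 -m pendant '[[-0.008,0,-0.005,0,0,0,-1],[-0.016,0,-0.008,0,0,0,-1],[-0.024,0,-0.012,0,0,0,-1],[-0.032,0,-0.012,0,0,0,-1],[-0.04,0,-0.012,0,0,0,-1],[-0.04,0,-0.012,0,0,0,-1],[-0.04,0,-0.012,0,0,0,-1],[-0.04,0,-0.012,0,0,0,-1],[-0.04,0,-0.012,0,0,0,-1],[-0.04,0,-0.012,0,0,0,-1]]'; python3 st.py
```

```text
clock: 23.0
position: [0.5874, -0.0055, 0.0383]
ee_rot: [0.027, 0.996, -0.003, 0.082]
ft_force: [-18.2, 1.9, -0.7]
grip_width: -0.002
grasp_force: 9.2
TCP x' -31.9 y' 0.5 z 38.3  fx' -18.3 fy' 0.9 fz -0.7
```

```bash
python3 -m pendant '[[-0.008,0,0,0,0,0,-1],[-0.016,0,0,0,0,0,-1],[-0.024,0,0,0,0,0,-1],[-0.032,0,0,0,0,0,-1],[-0.036,0,0,0,0,0,-1],[-0.036,0,0,0,0,0,-1],[-0.036,0,0,0,0,0,-1],[-0.036,0,0,0,0,0,-1],[-0.036,0,0,0,0,0,-1],[-0.036,0,0,0,0,0,-1]]'; python3 st.py
```

```text
clock: 24.25
position: [0.5876, -0.0056, 0.0382]
ee_rot: [0.027, 0.996, -0.003, 0.081]
ft_force: [-27.2, 2.8, 7.1]
grip_width: -0.001
grasp_force: 14.0
TCP x' -31.7 y' 0.5 z 38.2  fx' -27.3 fy' 1.3 fz 7.1
```

It is rigid at 27 N with no travel, so this is the stop. I ease off and retreat.

```bash
python3 -m pendant '[[0.05,0,-0.01,0,0,0,-1],[0.1,0,-0.02,0,0,0,-1],[0.2,0,-0.04,0,0,0,-1],[0.4,0,-0.07,0,0,0,-1],[0.7,0,-0.12,0,0,0,-1],[1,0,-0.3,0,0,0,-1],[1.2,0,-0.8,0,0,0,-1],[1.2,0,-1.5,0,0,0,-1],[1.2,0,-2.2,0,0,0,-1],[1.2,0,-2.6,0,0,0,-1]]'; python3 st.py
python3 - <<'E'
from look import *
u,v=np.array([.9985,-.0553]),np.array([.0553,.9985]); O=np.array([.6192,-.0078])
im,d,P=grab('w8'); q=(P[...,:2]-O)*1000; X=q@u; Y=q@v; Z=P[...,2]*1000
for a,b in [(-44,-30),(30,44)]:
    m=(Z>15)&(Z<39)&(Y>a)&(Y<b)&(X>-34)&(X<5); print(m.sum(),np.percentile(X[m],[2,50]).round(1) if m.any() else '')
    m=(Z>39)&(Z<45)&(Y>a)&(Y<b)&(X>-34)&(X<5); print('top',m.sum(),np.percentile(X[m],[2,50]).round(1) if m.any() else '')
im,_=manip.camera('side'); cv2.imwrite('pics/end.png',cv2.cvtColor(cv2.resize(im,(800,600)),cv2.COLOR_RGB2BGR))
E
```

```text
clock: 25.5
position: [0.5126, -0.0016, 0.1607]
ee_rot: [0.028, 0.996, -0.003, 0.088]
ft_force: [0.5, -0.4, 0.0]
grip_width: -0.002
grasp_force: 0.0
TCP x' -106.8 y' 0.3 z 160.7  fx' 0.5 fy' -0.4 fz 0.0
207 [-19.7 -18.8]
top 117 [-19.4 -15.4]
231 [-19.8 -19. ]
top 131 [-19.4 -15.8]
```

View pics/end.png

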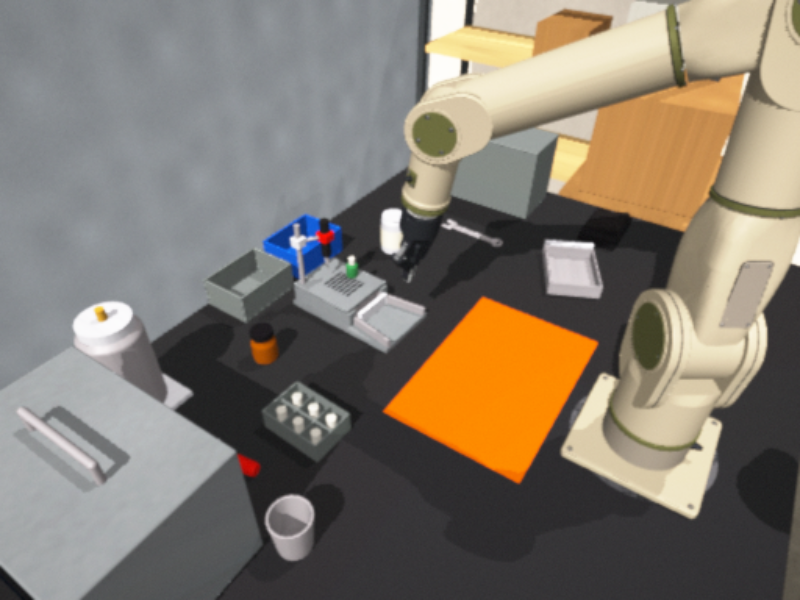

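The side view shows the tray in the bay (370,300), its face still at x'=-18.9 with no rebound. The vial (352,267) and everything else stand where they were.

```bash
python3 -c "
from workcell import manip; print(manip.hand_in())"
```

```text
the job is handed in; nothing more can be done
None
```

The drip tray is in the bay, firm against the hidden stop with its panel face about 19 mm before the mouth. I let go, the other things look undisturbed, and the job was handed in after about 26 s; the final push peaked at 27 N, slightly over the 25 N guide but well under the 80 N limit.

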